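# Turn the hardware carousel to the nut jar and hold it there

### The job

I need nuts from the rotary jar stand: draw the stop slide at its front fully aside to the end of its track, then turn the carousel by its crank knob until the jar with the hexagon nut on its lid faces squarely front, its index tab in line with the fixed arrow. Finish with the gripper still closed on the crank knob, holding the carousel still there, the slide left aside. Leave the bin, the wrench and the bottle on the bench alone.

Things in the scene. Friction and masses are not known exactly. Their poses are not given: they have to be found in the camera images.
- stand: fixed grey stand, round foot 200 mm across. Origin on the bench top on the carousel's vertical axis; z up. Its -x axis points to the stand's FRONT, towards the robot within 0.35 rad; there a fixed steel arrow (tip 180 mm from the axis, 30 mm high) points inward. A straight slide track lies 150 mm in front of the axis, along the stand's y, from 55 mm on its -y side to 135 mm on its +y side
- front_mark (a point): fixed point straight in front of the stand's axis: 130 mm from it along the stand's -x, 45 mm above the bench. The tab point jar_mark must come to lie here
- carousel (a joint): carousel angle, rad, about the vertical axis at the stand's origin, positive counter-clockwise seen from above; 0 or 6.283 = nut jar faces front. Starts 0.75 to 5.53. Turns endlessly and lightly (about 1 N at the crank knob); coasts, no spring or detents. Disc diameter 230 mm, top 42 mm above the bench. A crank arm 18 mm wide, top at 167 mm, runs from a central column over the jars
- nut_jar (a point): centre of the lid top of the wanted jar, 116 mm above the bench, 75 mm from the axis; on it a steel hexagon nut, 35 mm across flats, 18 mm high. Four equal blue jars with black lids (62 mm diameter) stand on the disc a quarter turn apart; the other lids carry a flat round washer, a thin upright pin and a ball
- jar_mark (a point): point on the carousel's only index tab, a steel tongue 16 mm wide standing out 20 mm from the disc's rim (tip 135 mm from the axis) on the line from the axis through the nut jar. The point is 130 mm from the axis, 45 mm above the bench, and turns with the carousel
- knob: crank knob: upright black round handle, 25 mm diameter, 54 mm high, on the end of the crank arm 85 mm from the axis, spinning freely on its own upright pin, so a closed gripper need not turn with it. Origin: centre of its underside, 170 mm above the bench. From above it stands 135 degrees clockwise of the index tab. Grip 30 to 35 mm over its origin; all else on the carousel is below 174 mm
- stop (a joint): stop slide's position along its track, m: 0 to 0.005 at the start (its nose stands in the index tab's way at front), 0.080 = fully aside at its end stop. It moves along the stand's +y axis, needs about 2 N and stays where it is left
- stop_grip (a point): point in the stop slide's upright steel fin, to be pinched from above across its thickness (14 mm, along the track, the stand's y). Fin 22 mm wide, top 105 mm above the bench; the point is on its middle plane, 85 mm above the bench, 148 mm in front of the stand's axis. The slide's foot is held down by the track's lip
- bin: bystander: blue open hopper bin 160 x 105 x 75 mm, origin at the centre of its underside
- wrench: bystander: steel wrench lying on the bench, origin at its underside
- bottle: bystander: white bottle, 60 mm diameter, 150 mm high, origin at the centre of its underside

How it is judged:
On the way:
1. the stop slide is drawn aside (value of joint stop above 0.07 m), for 0.2 s.
At the end, for the whole second after the job is handed in: the index tab of the nut jar within 15 mm (about 6.5 degrees) of the front mark, the carousel not turning (under 0.06 rad/s), the fingers gripping the crank knob with more than 2 N, the stop slide still at least 70 mm aside (horizontal distance between jar_mark and front_mark below 0.015 m and value of joint stop above 0.07 m and velocity of joint carousel between -0.06 and 0.06 rad/s and contact force between the fingers and knob above 2 N); the arm keeps its last pose, push and grip.
It fails at once if the bin pushed away or knocked over (distance of bin from where it was at the start of the episode above 0.03 m or angle between bin's own z axis and vertical above 0.5 rad).
It fails at once if the wrench pushed away (distance of wrench from where it was at the start of the episode above 0.03 m).
It fails at once if the bottle pushed away or knocked over (distance of bottle from where it was at the start of the episode above 0.03 m or angle between bottle's own z axis and vertical above 0.5 rad).
It fails at once if the nut jar is brought to front before the stop slide is drawn aside (horizontal distance between jar_mark and front_mark below 0.015 m and value of joint stop below 0.06 m).
It also fails if it takes over 58 s, if anything falls off the work surface, if the arm or the gripper's body presses on something with over 40 N, if the wrist force passes 120 N, or if a joint passes its speed limit or range.

### The arm

A 6-joint arm with a two-finger parallel gripper is mounted at the origin on the work surface. World frame = base frame: x ahead of the robot, y to its left, z up, the work surface at z = 0. Lengths are in m, angles in rad, forces in N, time in s.
With the tool pointing down it reaches from about 0.325 to 0.775 m from the base axis. Payload 5.5 kg.
Tool frame: the origin (TCP) lies midway between the tips of the shut fingers; the grasp point (between the pads) lies 19 mm behind it; z points along the fingers, y is the direction in which the jaws open and shut (so a half turn about z gives the same grasp; the last joint's range is limited). The gripper opens to 88 mm and grips with 3 to 60 N. Pads are 20 mm wide; open, the fingers measure 115 mm over their backs; the gripper's body (75 mm by 178 mm) begins 61 mm behind the grasp point.
Start: joints at [1.253, 0.091, 1.231, -0, 1.82, -0.057], TCP at [0.155, 0.58, 0.19] pointing down, gripper open.
Joint ranges: [-2.87, 2.87], [-0.86, 2.18], [0.17, 2.46], [-1.51, 4.65], [0.06, 2.69], [-2.65, 2.65]. Speed limits (rad/s): [2.57, 2.57, 3.01, 3.14, 3.14, 3.14].

### API

Orientations are given as [roll, pitch, yaw] about the fixed x, y, z axes, in that order (R = Rz(yaw) Ry(pitch) Rx(roll)).
In Python, from cell import * gives the robot as it stands.
- The arm moves only by the shell command python3 -m handwheel 'ROWS' [FORCE]. ROWS is a JSON object of lists of equal length, an entry for each row: "delta_rot": the turn, a rotation vector about the tool's x, y, z in degrees, a list of three; "linear": the shift along the tool's x, y, z in m, a list of three; "fingers": the finger opening in m, from 0 to 0.0878. In form: {"delta_rot": [[wx, wy, wz], ...], "linear": [[dx, dy, dz], ...], "fingers": [fingers, ...]}. A call has 1 to 10 rows; each row shifts and turns the commanded pose from where the row before left it, along the tool's axes as they then stand; what a row does not reach is not made up. A row lasts 1/10 s, in which the tool goes at most 50 mm and 8.59 degrees, less where a joint would pass 70% of its speed; a pose out of reach is approached as far as the arm can. A call with a gripper value outside its range is refused whole. The fingers move at their own pace and stop on an object; FORCE is the grip in N (left out, the last holds). Time passes only in rows, so rows that do not move let the fingers close. It gives the time, the measured TCP pose, the force and the opening at its end, in the units of the state.
- read_state(): the state, without advancing time (a new reading comes with each control period).
- camera(name): name is "scene" or "top" or "wrist"; returns a dict with "pixels" (420x560x3 uint8, red, green, blue), "depth" (420x560 float32, m along the optical axis (not along the pixel's ray), 0 where there is no reading), "fov_y" (degrees; the focal length in pixels is half the picture's height over the tangent of half this angle, whatever the lens; pixels are square), "cx", "cy" (the principal point, pixels), "k1" (the pictures are not rectified: a ray, as slopes to the right and down, at radius r is drawn at 1 + k1 r^2 times it, then the intrinsics apply), "pose" (4x4, takes a point from camera to world coordinates); the wrist camera has in their place "mount" (4x4, takes a point from camera to tool coordinates, whose origin is the TCP and whose axes are the flange's). Camera axes: x right, y up, looking along -z (the intrinsics and any distortion apply to the point x, -y, -z); pixel columns grow to the right and rows downward; lengths in m; the calibration is good to about 2 mm. A picture is of the moment at which its call begins: read the wrist's pose just before it.
- hand_in(): hands the job in, once; it reports no verdict.
Trained networks look in a picture, given as the dict that the camera call returned (one of the last four; its "shot" number tells which), for a name from the list of things; names that differ only in an ending like _2 or _b are one class to them, and where a whole thing is asked for, a point or a joint stands for the part that bears it (a point fixed in the world has none). Each returns a list of dicts, best first, with "conf" (0 to 1); they miss things now and then, are a little off and sometimes report something else, mostly with a low value. They report only what shows in the picture. A call takes as long as a camera call.
- recognise(target, picture): "pixel" ([row, column] in pixels, amid what is visible of it).
The state is a dict: "t": time; "joint_positions": joint angles; "qd": joint speeds; "joint_efforts": joint torques, N m; "tool_pos": TCP position; "orientation": TCP orientation; "ft_force": force on the tool from outside, world axes, zero at the start; "ft_torque": the same for the moment, N m; "width": finger opening in m.
Only numpy, scipy, OpenCV 4.12 (cv2) and the standard library are available. Lean on these libraries where they do the work, as an engineer would, in place of code of your own. Each camera call takes 0.05 s, during which the arm holds its last target.

## Working session

There is one attempt and no reset: what is moved stays moved. The work goes in short steps, Python scripts to look and compute and a shell command to move; the robot and the scene stay as the last step left them, time stands still between calls to the robot, and variables do not carry over. Pictures are saved under pics/ and viewed, and the job is handed in when it is done.

```bash
mkdir -p pics; ls
cat > h.py <<'E'
import numpy as np, cv2
from cell import *
from scipy.spatial.transform import Rotation as Ro
def toolpose():
    s=read_state(); T=np.eye(4); T[:3,:3]=Ro.from_euler('xyz',s['orientation']).as_matrix(); T[:3,3]=s['tool_pos']; return T
def shot(name):
    T=toolpose(); d=camera(name)
    if name=='wrist': d['pose']=T@np.array(d['mount'])
    d['pose']=np.array(d['pose']); return d
def K(d):
    f=210/np.tan(np.radians(d['fov_y'])/2); return np.array([[f,0,d['cx']],[0,f,d['cy']],[0,0,1]]),np.array([d['k1'],0,0,0.])
def slope(d,rc):
    k,D=K(d); return cv2.undistortPoints(np.array([[[rc[1],rc[0]]]],float),k,D)[0,0]
def ray(d,rc):
    u,v=slope(d,rc); return d['pose'][:3,3], d['pose'][:3,:3]@np.array([u,-v,-1])
def atz(d,rc,z):
    o,r=ray(d,rc); return o+r*(z-o[2])/r[2]
def bydepth(d,rc):
    z=d['depth'][int(round(rc[0])),int(round(rc[1]))]; o,r=ray(d,rc); return o+r*z
def proj(d,p):
    q=np.linalg.inv(d['pose'])@np.append(p,1); k,D=K(d)
    return cv2.projectPoints(np.array([[q[0],-q[1],-q[2]]]),np.zeros(3),np.zeros(3),k,D)[0][0,0][::-1]
def cloud(d):
    k,D=K(d); g=np.mgrid[0:420,0:560]; pts=np.stack([g[1].ravel(),g[0].ravel()],1).astype(float)[:,None]
    s=cv2.undistortPoints(pts,k,D)[:,0]; z=d['depth'].ravel()
    c=np.stack([s[:,0]*z,-s[:,1]*z,-z],1); w=c@d['pose'][:3,:3].T+d['pose'][:3,3]; w[z==0]=np.nan
    return w.reshape(420,560,3)
def save(d,n): cv2.imwrite('pics/'+n+'.png',d['pixels'][:,:,::-1])
E
python3 - <<'E'
from h import *
print(read_state())
for n in ['scene','top','wrist']:
    d=shot(n); save(d,n+'0'); print(n,d['fov_y'],d['k1'],d['pose'][:3,3].round(3))
    for t in ['stand','carousel','nut_jar','jar_mark','knob','stop','stop_grip','bin','wrench','bottle']:
        try:
            for r in recognise(t,d)[:2]: print(t,r['conf'],np.round(r['pixel']),bydepth(d,r['pixel']).round(3))
        except Exception as e: print(t,e)
E
```

```text
pics
{'t': 0.0, 'joint_positions': array([ 1.25330864e+00,  9.18518774e-02,  1.23186853e+00, -2.02364818e-05,
        1.81978838e+00, -5.66602018e-02]), 'qd': array([ 0.00250298, -0.00057476, -0.00100258,  0.00037184,  0.0024628 ,
        0.00054332]), 'joint_efforts': array([ 4.01113057e-04, -4.46473467e+01, -4.06431735e+01,  6.95511885e-02,
        2.96259939e-02, -1.65136712e-04]), 'tool_pos': array([0.1546033 , 0.5793731 , 0.18872092]), 'orientation': array([-3.13967848e+00, -8.89199267e-05,  2.88076012e+00]), 'ft_force': array([ 0.58260173, -0.76445802, -0.73208136]), 'ft_torque': array([ 0.00436174, -0.04284032, -0.00609834]), 'width': 0.08782748672079291}
scene 52.11034698373888 -0.10234693269408107 [ 1.535 -0.406  0.828]
stand 0.71 [230. 241.] [ 0.671 -0.155  0.117]
carousel 0.81 [230. 242.] [ 0.672 -0.152  0.116]
nut_jar 0.92 [230. 243.] [ 0.672 -0.15   0.118]
jar_mark 0.62 [228. 239.] [ 0.66  -0.158  0.116]
knob 0.56 [201. 211.] [ 0.631 -0.221  0.202]
stop_grip 0.47 [198. 209.] [ 0.631 -0.225  0.211]
stop_grip 0.39 [189. 237.] [ 0.461 -0.1    0.107]
bin 0.62 [190. 415.] [0.557 0.513 0.028]
bin 0.39 [232. 241.] [ 0.682 -0.157  0.119]
wrench 0.62 [247. 110.] [ 0.486 -0.503  0.009]
bottle 0.83 [253. 176.] [ 0.668 -0.331  0.086]
bottle 0.21 [230. 238.] [ 0.675 -0.163  0.121]
top 51.018934873266744 -0.11830514965908703 [ 0.35  -0.016  1.42 ]
stand 0.6 [218. 312.] [ 0.577 -0.12   0.046]
carousel 0.8 [212. 320.] [ 0.593 -0.145  0.081]
nut_jar 0.96 [211. 319.] [ 0.591 -0.138  0.098]
jar_mark 0.81 [213. 318.] [ 0.591 -0.138  0.066]
knob 0.69 [241. 429.] [ 0.504 -0.506  0.005]
knob 0.45 [193. 350.] [ 0.616 -0.214  0.227]
stop_grip 0.59 [256. 307.] [ 0.453 -0.099  0.106]
bin 0.74 [224. 123.] [0.57  0.49  0.033]
wrench 0.63 [245. 430.] [ 0.488 -0.506  0.011]
bottle 0.98 [197. 374.] [ 0.631 -0.31   0.104]
wrist 71.61392319015377 0.016798094676658572 [0.091 0.597 0.384]
```

View pics/scene0.png

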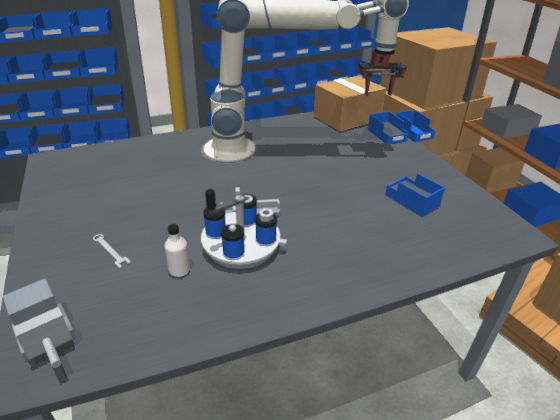

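View pics/top0.png

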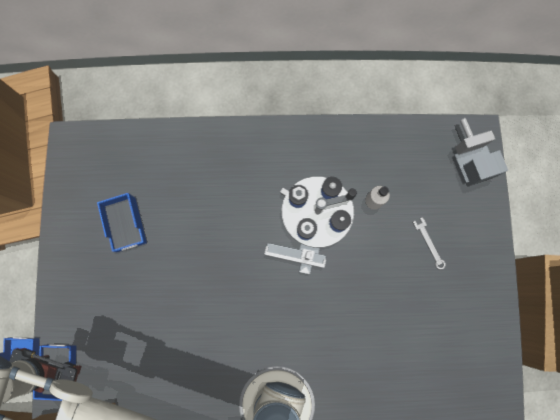

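Run:
```python
from h import *
for n in ['scene','top']:
    d=shot(n); c=(slice(130,330),slice(130,330)) if n=='scene' else (slice(140,300),slice(220,430))
    im=d['pixels'][c][:,:,::-1]; k=3 if n=='scene' else 3.5
    cv2.imwrite(f'pics/{n}1.png',cv2.resize(im,None,fx=k,fy=k,interpolation=cv2.INTER_CUBIC))
    w=cloud(d); z=w[...,2]
    m=(z>.085)&(z<.112)&(w[...,0]<.5)&(w[...,0]>.38)&(abs(w[...,1]+.1)<.15); print(n,'fin',w[m].mean(0),w[m].min(0),w[m].max(0),m.sum())
    m=(z>.19)&(z<.24)&(abs(w[...,0]-.6)<.15)&(w[...,1]>-.29)&(w[...,1]<0)
    print('knob',m.sum(), np.nanmedian(w[m],0)); m2=m&(z>.215); print(m2.sum(),w[m2].mean(0),w[m2].min(0),w[m2].max(0))
    m=(z>.155)&(z<.174)&(abs(w[...,0]-.6)<.15)&(w[...,1]>-.29)&(w[...,1]<0);p=w[m]
    print('arm',m.sum(),p.mean(0),p.min(0),p.max(0))
    m=(z>.034)&(z<.047)&(abs(w[...,0]-.59)<.2)&(w[...,1]>-.29)&(w[...,1]<.05);p=w[m]
    # disc circle
    h=cv2.minEnclosingCircle(p[:,:2].astype(np.float32)); print('disc',len(p),h)
```

```text
scene fin [ 0.46217198 -0.09957515  0.10344199] [ 0.44466278 -0.10666102  0.09041091] [ 0.47048787 -0.09132997  0.10901014] 31
knob 146 [ 0.62755797 -0.22055701  0.21255995]
63 [ 0.62397095 -0.21985542  0.2235169 ] [ 0.6065812  -0.23095538  0.21534181] [ 0.63199679 -0.2083729   0.22810524]
arm 237 [ 0.61288813 -0.1713569   0.16790976] [ 0.58381405 -0.22670291  0.15522433] [ 0.63074073 -0.11921871  0.17399121]
disc 1657 ((0.574808657169342, -0.0918426364660263), 0.16749057173728943)
top fin [ 0.45808184 -0.10280056  0.10393041] [ 0.44763776 -0.11108926  0.08965716] [ 0.46896458 -0.09578315  0.11042176] 35
knob 82 [ 0.61795007 -0.21865097  0.22266211]
61 [ 0.61936525 -0.2206389   0.22348851] [ 0.608103   -0.23299515  0.21705185] [ 0.63034492 -0.20987479  0.22771334]
arm 224 [ 0.6069878  -0.16531699  0.16833348] [ 0.58365327 -0.21947419  0.15885474] [ 0.62524294 -0.12402658  0.17392143]
disc 2390 ((0.5684946775436401, -0.10091875493526459), 0.16466772556304932)
```

View pics/scene1.png

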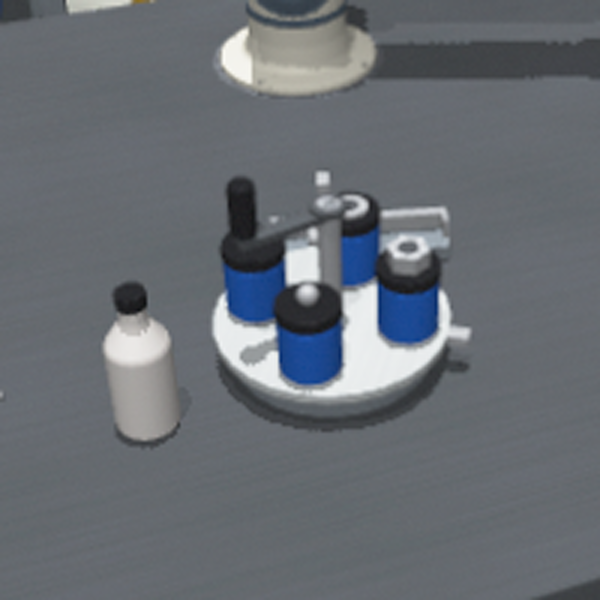

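View pics/top1.png

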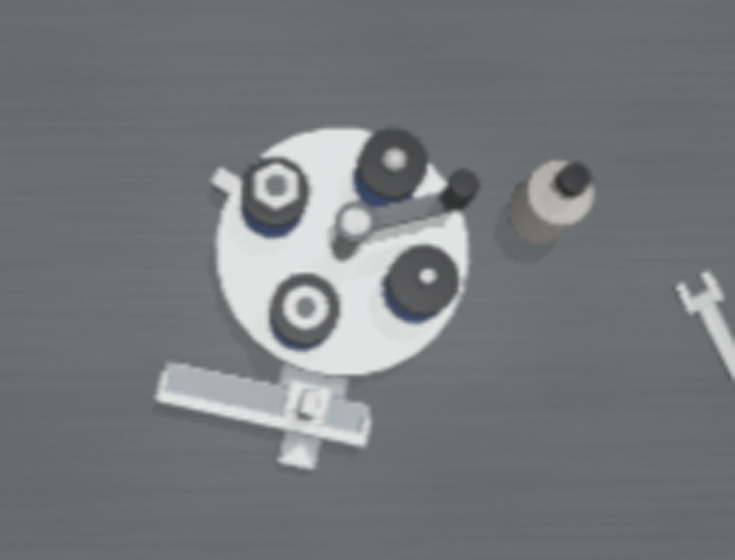

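```bash
cat > fit.py <<'E'
from h import *
from scipy.optimize import least_squares
def disc(d, guess=(.59,-.137)):
    # white pixels at z plane .042
    k,D=K(d); px=d['pixels'].astype(int); 
    m=(px.min(2)>190); 
    g=np.argwhere(m); P=np.array([atz(d,rc,.042) for rc in g]); 
    r=np.hypot(P[:,0]-guess[0],P[:,1]-guess[1]); P=P[(r<.15)]
    th=np.arctan2(P[:,1]-guess[1],P[:,0]-guess[0]); b=[]
    for t in np.linspace(-np.pi,np.pi,73)[:-1]:
        s=abs(np.angle(np.exp(1j*(th-t))))<.045
        if s.any(): q=P[s]; b.append(q[np.argmax(np.hypot(q[:,0]-guess[0],q[:,1]-guess[1]))])
    b=np.array(b)
    f=least_squares(lambda v:np.hypot(b[:,0]-v[0],b[:,1]-v[1])-v[2],[*guess,.115],loss='soft_l1',f_scale=.0015)
    return f.x
E
python3 - <<'E'
from fit import *
d=shot('top'); print(disc(d)); w=cloud(d); z=w[...,2]
d2=shot('scene'); print(disc(d2))
q=lambda x,y:(140+y/3.5-.4,220+x/3.5-.4)
print('tab tip',atz(d,q(221,181),.045)); print('nut',atz(d,q(276,185),.134)); print('lid ctrs',atz(d,q(305,306),.118),atz(d,q(393,160),.116+.02))
print('track',atz(d,q(160,383),.01),atz(d,q(368,437),.01),'arrow',atz(d,q(298,463),.03),'fin',atz(d,q(316,402),.105))
print('column',atz(d,q(355,222),.17),'knobtop',atz(d,q(463,183),.224))
print('slab z', [bydepth(d,q(x,y)).round(3) for x,y in [(162,372),(160,395),(220,380),(360,415),(365,435),(298,460),(300,450),(290,435),(355,222)]])
s=lambda x,y:(130+y/3-.3,130+x/3-.3)
print('scene',atz(d2,s(323,178),.105),atz(d2,s(240,184),.224),atz(d2,s(466,342),.04),atz(d2,s(329,204),.17))
E
```

```text
[ 0.60062981 -0.13849941  0.11230295]
[ 0.59994259 -0.13662595  0.11332929]
tab tip [ 0.66666484 -0.02983894  0.045     ]
nut [ 0.6419921  -0.07590586  0.134     ]
lid ctrs [ 0.53947001 -0.0991157   0.118     ] [ 0.66215003 -0.17668179  0.136     ]
track [0.48570001 0.02863649 0.01      ] [ 0.4335642  -0.16069508  0.01      ] arrow [ 0.41008758 -0.09510893  0.03      ] fin [ 0.45843865 -0.10735853  0.105     ]
column [ 0.60153402 -0.13896247  0.17      ] knobtop [ 0.62120851 -0.22096194  0.224     ]
slab z [array([0.497, 0.027, 0.003]), array([ 0.476,  0.029, -0.   ]), array([ 0.487, -0.026,  0.017]), array([ 0.453, -0.152,  0.026]), array([ 0.436, -0.159,  0.005]), array([ 0.413, -0.095,  0.025]), array([ 0.422, -0.097,  0.027]), array([ 0.436, -0.089,  0.021]), array([ 0.6  , -0.138,  0.175])]
scene [ 0.45795833 -0.09954163  0.105     ] [ 0.62018884 -0.21949626  0.224     ] [ 0.67951908 -0.02879663  0.04      ] [ 0.59825814 -0.13471205  0.17      ]
```

```bash
cat >> h.py <<'E'
def delta(p):
    T=toolpose(); return T[:3,:3].T@(np.array(p)-T[:3,3])
E
python3 - <<'E'
from h import *
d=delta([.455,-.1,.26]); print(d, d/20, read_state()['t'])
E
```

```text
[-0.46539044 -0.57932984 -0.07016749] [-0.02326952 -0.02896649 -0.00350837] 1.85
```

```bash
python3 -m handwheel '{"delta_rot":[[0,0,0],[0,0,0],[0,0,0],[0,0,0],[0,0,0],[0,0,0],[0,0,0],[0,0,0],[0,0,0],[0,0,0]],"linear":[[-0.02327,-0.02897,-0.0035],[-0.02327,-0.02897,-0.0035],[-0.02327,-0.02897,-0.0035],[-0.02327,-0.02897,-0.0035],[-0.02327,-0.02897,-0.0035],[-0.02327,-0.02897,-0.0035],[-0.02327,-0.02897,-0.0035],[-0.02327,-0.02897,-0.0035],[-0.02327,-0.02897,-0.0035],[-0.02327,-0.02897,-0.0035]],"fingers":[0.06,0.06,0.06,0.06,0.06,0.06,0.06,0.06,0.06,0.06]}' 20
python3 -m handwheel '{"delta_rot":[[0,0,0],[0,0,0],[0,0,0],[0,0,0],[0,0,0],[0,0,0],[0,0,0],[0,0,0],[0,0,0],[0,0,0]],"linear":[[-0.02327,-0.02897,-0.0035],[-0.02327,-0.02897,-0.0035],[-0.02327,-0.02897,-0.0035],[-0.02327,-0.02897,-0.0035],[-0.02327,-0.02897,-0.0035],[-0.02327,-0.02897,-0.0035],[-0.02327,-0.02897,-0.0035],[-0.02327,-0.02897,-0.0035],[-0.02327,-0.02897,-0.0035],[-0.02327,-0.02897,-0.0035]],"fingers":[0.06,0.06,0.06,0.06,0.06,0.06,0.06,0.06,0.06,0.06]}' 20
python3 - <<'E'
from h import *
s=read_state(); print(s['tool_pos'],s['orientation'],s['joint_positions'],s['width'])
d=shot('wrist'); save(d,'wrist2')
w=cloud(d); z=w[...,2]
for a,b in [(.085,.112),(.1,.11)]:
    m=(z>a)&(z<b)&(w[...,0]<.49)&(w[...,0]>.42)&(abs(w[...,1]+.1)<.04); print('fin',w[m].mean(0) if m.any() else 0,w[m].min(0),w[m].max(0),m.sum())
print(recognise('stop_grip',d),recognise('jar_mark',d))
E
```

```text
t: 2.85
tool_pos: [0.3051, 0.2385, 0.2252]
orientation: [3.141, 0.001, 2.881]
ft_force: [0.5, 0.2, -0.5]
width: 0.0601
t: 3.85
tool_pos: [0.4554, -0.1017, 0.2602]
orientation: [3.142, 0.001, 2.88]
ft_force: [-0.0, 0.8, -0.5]
width: 0.0602
[ 0.45535475 -0.10170095  0.2601949 ] [3.14150118e+00 6.83911795e-04 2.88047312e+00] [-2.92767267e-01 -2.39086535e-01  1.41911303e+00  1.22256308e-04
  1.96088548e+00 -1.60239756e+00] 0.0602026671443658
fin [ 0.45796874 -0.10185362  0.1026213 ] [ 0.44770294 -0.11082009  0.08544823] [ 0.47051858 -0.09363856  0.10606283] 222
fin [ 0.45895645 -0.1020979   0.10390566] [ 0.44781048 -0.11082009  0.10031274] [ 0.47051858 -0.09400348  0.10606283] 200
[{'pixel': [192.1, 279.0], 'conf': 0.66}] [{'pixel': [267.9, 280.9], 'conf': 0.61}]
```

View pics/wrist2.png

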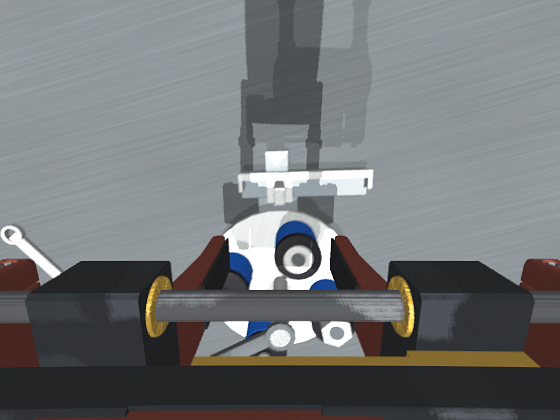

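Run:
```python
from h import *
d=shot('wrist'); cv2.imwrite('pics/w3.png',cv2.resize(d['pixels'][140:230,210:390,::-1],None,fx=4.4,fy=4.4,interpolation=cv2.INTER_CUBIC))
w=cloud(d); z=w[...,2]
m=(z>.008)&(z<.05)&(w[...,0]<.50)&(w[...,0]>.39)&(abs(w[...,1]+.08)<.15)
cv2.imwrite('pics/m3.png',cv2.resize((m*255).astype(np.uint8)[140:230,210:390],None,fx=4.4,fy=4.4,interpolation=0))
zz=z[140:230,210:390]; 
m2=m&(z>.01)
p=w[m2]; yb=np.arange(-.16,.04,.01)
for y in yb:
    s=abs(p[:,1]-y)<.004
    if s.sum()>2: print(round(y,3),s.sum(),p[s].min(0).round(4),p[s].max(0).round(4))
```

```text
-0.16 77 [ 0.4358 -0.1637  0.0175] [ 0.4999 -0.156   0.0428]
-0.15 214 [ 0.4249 -0.1539  0.0128] [ 0.4998 -0.146   0.043 ]
-0.14 236 [ 0.4274 -0.1439  0.0101] [ 0.4998 -0.136   0.0435]
-0.13 257 [ 0.4294 -0.1339  0.01  ] [ 0.4996 -0.126   0.0433]
-0.12 236 [ 0.4318 -0.124   0.01  ] [ 0.4999 -0.116   0.0428]
-0.11 253 [ 0.4037 -0.114   0.0103] [ 0.4996 -0.106   0.0425]
-0.1 246 [ 0.4051 -0.104   0.0105] [ 0.4999 -0.096   0.0469]
-0.09 332 [ 0.4091 -0.094   0.0104] [ 0.4999 -0.086   0.043 ]
-0.08 208 [ 0.4117 -0.084   0.0106] [ 0.4925 -0.0761  0.0433]
-0.07 151 [ 0.4438 -0.074   0.0119] [ 0.4858 -0.066   0.0431]
-0.06 149 [ 0.4461 -0.0639  0.0151] [ 0.4885 -0.0561  0.0429]
-0.05 151 [ 0.4488 -0.054   0.0162] [ 0.4905 -0.046   0.0436]
-0.04 148 [ 0.4509 -0.044   0.0103] [ 0.4919 -0.036   0.0436]
-0.03 149 [ 0.4534 -0.0339  0.0101] [ 0.4949 -0.026   0.0431]
-0.02 152 [ 0.4558 -0.024   0.0129] [ 0.4979 -0.0161  0.0432]
-0.01 157 [ 0.4573 -0.014   0.0155] [ 0.4997 -0.0061  0.043 ]
0.0 152 [ 0.4591 -0.004   0.0156] [0.4998 0.0039 0.0428]
0.01 135 [0.4613 0.0061 0.0175] [0.4996 0.0139 0.0425]
0.02 181 [0.4637 0.016  0.0102] [0.4998 0.0239 0.0433]
0.03 39 [0.466  0.0261 0.0135] [0.4872 0.0309 0.0423]
```

View pics/w3.png

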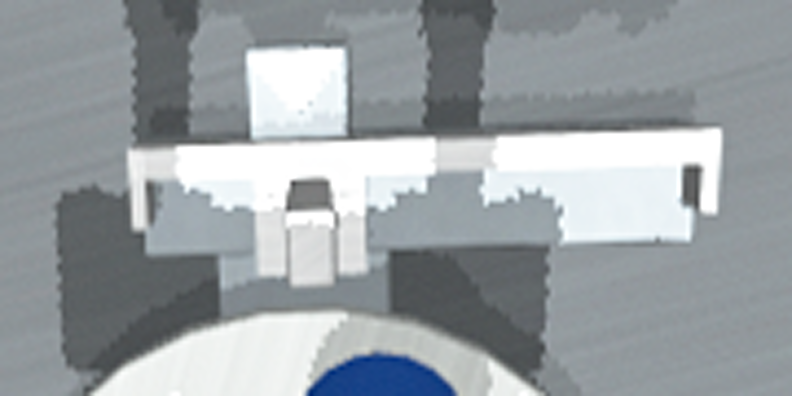

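```bash
python3 -m handwheel '{"delta_rot":[[0,0,-2.07],[0,0,0],[0,0,0],[0,0,0],[0,0,0],[0,0,0],[0,0,0],[0,0,0],[0,0,0],[0,0,0]],"linear":[[-0.0022,0.0003,0.014],[0,0,0.03],[0,0,0.03],[0,0,0.03],[0,0,0.03],[0,0,0.03],[0,0,0.02],[0,0,0.01],[0,0,0],[0,0,0]],"fingers":[0.06,0.06,0.06,0.06,0.06,0.06,0.06,0.06,0.06,0.06]}' 25
python3 -m handwheel '{"delta_rot":[[0,0,0],[0,0,0],[0,0,0],[0,0,0],[0,0,0],[0,0,0]],"linear":[[0,0,0],[0,0,0],[0,0,0],[0,0,0],[0,0,0],[0,0,0]],"fingers":[0,0,0,0,0,0]}' 25
```

```text
t: 5.05
tool_pos: [0.4577, -0.1, 0.0672]
orientation: [-3.142, 0.002, 2.918]
ft_force: [-0.3, -0.2, -0.0]
width: 0.0601
t: 5.65
tool_pos: [0.4572, -0.1004, 0.0658]
orientation: [-3.142, -0.0, 2.917]
ft_force: [-0.3, -0.6, 0.3]
width: 0.0155
```

```bash
python3 -m handwheel '{"delta_rot":[[0,0,0],[0,0,0],[0,0,0],[0,0,0],[0,0,0],[0,0,0],[0,0,0],[0,0,0],[0,0,0],[0,0,0]],"linear":[[0,0.004,0],[0,0.008,0],[0,0.01,0],[0,0.01,0],[0,0.01,0],[0,0.01,0],[0,0.01,0],[0,0.008,0],[0,0.006,0],[0,0,0]],"fingers":[0,0,0,0,0,0,0,0,0,0]}' 25
```

```text
t: 6.65
tool_pos: [0.4746, -0.0263, 0.0659]
orientation: [-3.14, 0.001, 2.917]
ft_force: [3.9, -5.9, -1.8]
width: 0.0135
```

```bash
python3 -m handwheel '{"delta_rot":[[0,0,0],[0,0,0],[0,0,0]],"linear":[[0,0.002,0],[0,0.002,0],[0,0,0]],"fingers":[0,0,0]}' 25
python3 - <<'E'
from h import *
d=shot('wrist'); save(d,'w4')
print(read_state()['ft_force'],read_state()['tool_pos'])
E
```

```text
t: 6.95
tool_pos: [0.4746, -0.0262, 0.0658]
orientation: [-3.133, 0.001, 2.914]
ft_force: [0.5, -16.6, -1.6]
width: 0.0135
[  0.12016608 -17.20816487  -0.68305776] [ 0.47459566 -0.02621819  0.06583277]
```

View pics/w4.png

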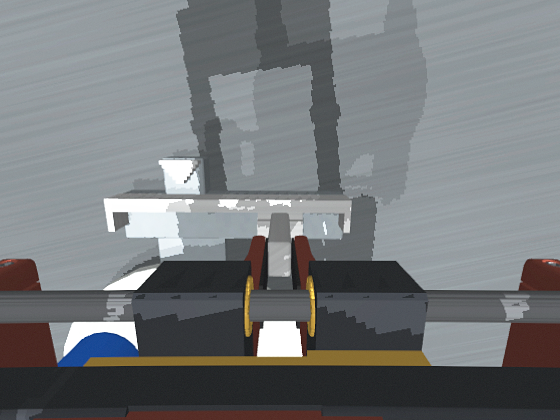

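```bash
python3 -m handwheel '{"delta_rot":[[0,0,0],[0,0,0],[0,0,0],[0,0,0],[0,0,0],[0,0,0],[0,0,0],[0,0,0],[0,0,0],[0,0,0]],"linear":[[0,-0.004,0],[0,0,0],[0,0,0],[0,0,0],[0,0,-0.01],[0,0,-0.02],[0,0,-0.04],[0,0,-0.04],[0,0,-0.05],[0,0,-0.04]],"fingers":[0.01,0.06,0.06,0.06,0.06,0.06,0.06,0.06,0.08,0.08]}' 25
python3 - <<'E'
from h import *
d=shot('top'); s=shot('scene')
cv2.imwrite('pics/t5.png',cv2.resize(d['pixels'][140:300,220:430,::-1],None,fx=3.5,fy=3.5,interpolation=cv2.INTER_CUBIC))
for n,c in (('top',d),('scene',s)):
    w=cloud(c);z=w[...,2]; m=(z>.214)&(z<.232)&(np.hypot(w[...,0]-.6205,w[...,1]+.22)<.03); print(n,m.sum(),w[m].mean(0))
    m=(z>.085)&(z<.112)&(np.hypot(w[...,0]-.4746,w[...,1]+.026)<.03); print('fin',m.sum(),w[m].mean(0))
t=read_state();print(t['t'],t['tool_pos'],delta([.6205,-.2202,.2600]))
E
```

```text
t: 8.0
tool_pos: [0.4739, -0.0259, 0.2696]
orientation: [3.141, 0.002, 2.917]
ft_force: [-0.5, -0.2, 1.0]
width: 0.0724
top 64 [ 0.619462   -0.22017241  0.22302342]
fin 9 [ 0.46666427 -0.02751927  0.10055291]
scene 68 [ 0.62465344 -0.21989546  0.22295562]
fin 43 [ 0.47925521 -0.02593349  0.10005155]
8.1 [ 0.47555083 -0.02617072  0.27373484] [-0.18430155 -0.15695509  0.01563038]
```

View pics/t5.png

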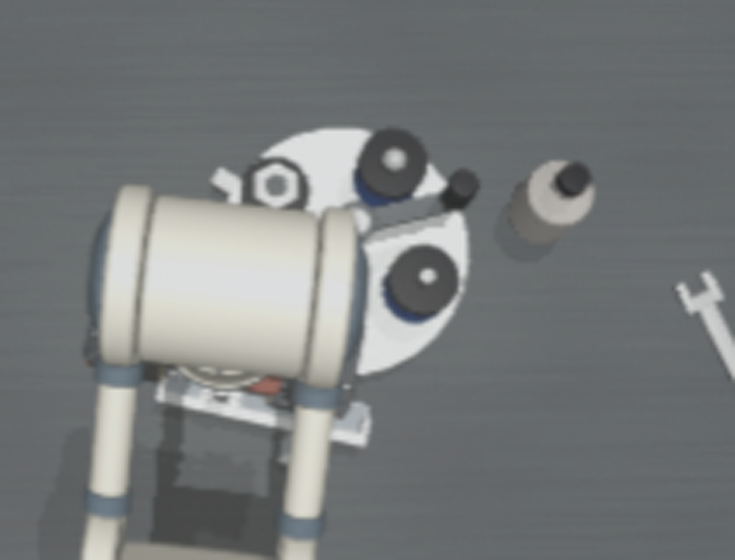

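```bash
python3 -m handwheel '{"delta_rot":[[0,0,0],[0,0,0],[0,0,0],[0,0,0],[0,0,0],[0,0,0],[0,0,0],[0,0,0],[0,0,0]],"linear":[[-0.0263,-0.0224,0],[-0.0263,-0.0224,0],[-0.0263,-0.0224,0],[-0.0263,-0.0224,0],[-0.0263,-0.0224,0],[-0.0263,-0.0224,0],[-0.0265,-0.0225,0],[0,0,0],[0,0,0]],"fingers":[0.08,0.08,0.08,0.08,0.08,0.08,0.08,0.08,0.08]}' 15
python3 - <<'E'
from h import *
print(delta([.6205,-.2202,.1840]))
d=shot('wrist'); save(d,'w6')
E
```

```text
t: 9.0
tool_pos: [0.6187, -0.2203, 0.2642]
orientation: [3.141, -0.003, 2.916]
ft_force: [-0.6, -0.2, 0.8]
width: 0.0796
[-0.00199457  0.00040765  0.08015649]
```

View pics/w6.png

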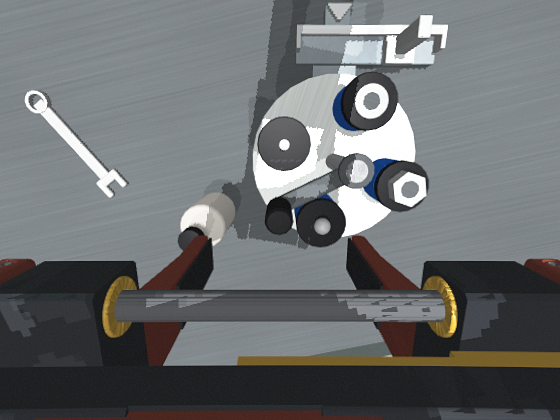

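```bash
python3 -m handwheel '{"delta_rot":[[0,0,0],[0,0,0],[0,0,0],[0,0,0],[0,0,0],[0,0,0],[0,0,0]],"linear":[[-0.002,0.0004,0.015],[0,0,0.025],[0,0,0.02],[0,0,0.015],[0,0,0.005],[0,0,0],[0,0,0]],"fingers":[0.08,0.08,0.08,0.08,0.08,0.08,0.08]}' 25
python3 -m handwheel '{"delta_rot":[[0,0,0],[0,0,0],[0,0,0],[0,0,0],[0,0,0],[0,0,0],[0,0,0]],"linear":[[0,0,0],[0,0,0],[0,0,0],[0,0,0],[0,0,0],[0,0,0],[0,0,0]],"fingers":[0,0,0,0,0,0,0]}' 25
```

```text
t: 9.75
tool_pos: [0.621, -0.2199, 0.1878]
orientation: [-3.141, 0.002, 2.918]
ft_force: [0.1, -0.5, -0.5]
width: 0.0801
t: 10.45
tool_pos: [0.6209, -0.2204, 0.1857]
orientation: [-3.142, -0.0, 2.917]
ft_force: [0.1, 0.1, -0.5]
width: 0.0274
```

Run:
```python
from h import *
T=toolpose(); print(T[:3,3],read_state()['width']); C=np.array([.6005,-.1377]); v=T[:2,3]-C; a0=np.arctan2(v[1],v[0]); print(np.hypot(*v),np.degrees(a0))
a1=np.radians(180-12.9-135); n=30; u=np.arange(n+1)/n; s=np.clip(1.125*u-.0625,0,1); s=6*u**5-15*u**4+10*u**3; s=.5*s+.5*u
a=a0+(a1-a0)*s; P=np.c_[C[0]+.085*np.cos(a),C[1]+.085*np.sin(a)]; P[0]=C+.085*v/np.hypot(*v)
d=np.diff(P,axis=0); t=d@T[:2,:2]
t=np.diff(np.round(np.cumsum(np.vstack([[0,0],t]),0),4),axis=0)
for k in range(0,n,10): print('['+','.join('[%.4f,%.4f,0]'%tuple(x) for x in t[k:k+10])+']')
print(P[-1])
```

```text
[ 0.62085589 -0.22039772  0.18574843] 0.027387210760556613
0.08516616552152041 -76.17165615589403
[[-0.0024,0.0013,0],[-0.0025,0.0014,0],[-0.0027,0.0016,0],[-0.0029,0.0020,0],[-0.0032,0.0023,0],[-0.0035,0.0029,0],[-0.0037,0.0033,0],[-0.0038,0.0040,0],[-0.0039,0.0045,0],[-0.0038,0.0052,0]]
[[-0.0035,0.0059,0],[-0.0033,0.0063,0],[-0.0027,0.0069,0],[-0.0023,0.0073,0],[-0.0015,0.0075,0],[-0.0009,0.0076,0],[-0.0002,0.0076,0],[0.0005,0.0074,0],[0.0011,0.0071,0],[0.0015,0.0066,0]]
[[0.0020,0.0062,0],[0.0022,0.0055,0],[0.0024,0.0050,0],[0.0025,0.0043,0],[0.0024,0.0038,0],[0.0023,0.0033,0],[0.0021,0.0027,0],[0.0021,0.0024,0],[0.0019,0.0022,0],[0.0019,0.0019,0]]
[ 0.67250536 -0.09253112]
```

```bash
python3 -m handwheel '{"delta_rot":[[0,0,0],[0,0,0],[0,0,0]],"linear":[[0,0,0],[0,0,0],[0,0,0]],"fingers":[0,0,0]}' 25
python3 -m handwheel '{"delta_rot":[[0,0,0],[0,0,0],[0,0,0],[0,0,0],[0,0,0],[0,0,0],[0,0,0],[0,0,0],[0,0,0],[0,0,0]],"linear":[[-0.0024,0.0013,0],[-0.0025,0.0014,0],[-0.0027,0.0016,0],[-0.0029,0.0020,0],[-0.0032,0.0023,0],[-0.0035,0.0029,0],[-0.0037,0.0033,0],[-0.0038,0.0040,0],[-0.0039,0.0045,0],[-0.0038,0.0052,0]],"fingers":[0,0,0,0,0,0,0,0,0,0]}' 25
```

```text
t: 10.75
tool_pos: [0.6209, -0.2211, 0.1858]
orientation: [-3.141, 0.0, 2.916]
ft_force: [0.3, -3.6, -1.2]
width: 0.0224
t: 11.75
tool_pos: [0.6596, -0.2002, 0.1858]
orientation: [-3.141, 0.001, 2.916]
ft_force: [2.9, -3.4, -1.3]
width: 0.0224
```

```bash
python3 -m handwheel '{"delta_rot":[[0,0,0],[0,0,0],[0,0,0],[0,0,0],[0,0,0],[0,0,0],[0,0,0],[0,0,0],[0,0,0],[0,0,0]],"linear":[[-0.0035,0.0059,0],[-0.0033,0.0063,0],[-0.0027,0.0069,0],[-0.0023,0.0073,0],[-0.0015,0.0075,0],[-0.0009,0.0076,0],[-0.0002,0.0076,0],[0.0005,0.0074,0],[0.0011,0.0071,0],[0.0015,0.0066,0]],"fingers":[0,0,0,0,0,0,0,0,0,0]}' 25
python3 -m handwheel '{"delta_rot":[[0,0,0],[0,0,0],[0,0,0],[0,0,0],[0,0,0],[0,0,0],[0,0,0],[0,0,0],[0,0,0],[0,0,0]],"linear":[[0.0020,0.0062,0],[0.0022,0.0055,0],[0.0024,0.0050,0],[0.0025,0.0043,0],[0.0024,0.0038,0],[0.0023,0.0033,0],[0.0021,0.0027,0],[0.0021,0.0024,0],[0.0019,0.0022,0],[0.0019,0.0019,0]],"fingers":[0,0,0,0,0,0,0,0,0,0]}' 25
python3 -m handwheel '{"delta_rot":[[0,0,0],[0,0,0],[0,0,0],[0,0,0]],"linear":[[0,0,0],[0,0,0],[0,0,0],[0,0,0]],"fingers":[0,0,0,0]}' 25
python3 - <<'E'
from h import *
for n in ['scene','top','wrist']:
    d=shot(n); c=(slice(130,330),slice(130,330)) if n=='scene' else (slice(140,300),slice(220,430))
    im=d['pixels'][c][:,:,::-1] if n!='wrist' else d['pixels'][:,:,::-1]; k=3 if n=='scene' else 3.5
    if n=='wrist': k=1
    C=np.array([.6005,-.1377]); f=np.array([-.9748,.2231])
    print(n,'front mark px',proj(d,[*(C+.13*f),.045]), 'nutjar px',proj(d,[*(C+.075*f),.134]))
    for t in ['nut_jar','jar_mark']:
        for r in recognise(t,d)[:2]: print(t,r['conf'],np.round(r['pixel']),bydepth(d,r['pixel']).round(3))
    cv2.imwrite(f'pics/{n}7.png',cv2.resize(im,None,fx=k,fy=k,interpolation=cv2.INTER_CUBIC))
s=read_state(); v=s['tool_pos'][:2]-C; print(s['t'],s['tool_pos'],s['ft_force'],s['width'],np.hypot(*v),np.degrees(np.arctan2(v[1],v[0])))
E
```

```text
t: 12.75
tool_pos: [0.686, -0.1326, 0.1858]
orientation: [3.141, 0.001, 2.918]
ft_force: [3.9, -0.5, -0.9]
width: 0.0227
t: 13.75
tool_pos: [0.6724, -0.0922, 0.1858]
orientation: [3.141, -0.0, 2.917]
ft_force: [4.7, 1.6, -0.6]
width: 0.0224
t: 14.15
tool_pos: [0.6725, -0.0925, 0.1858]
orientation: [3.141, -0.0, 2.917]
ft_force: [2.9, 2.9, -0.3]
width: 0.0223
scene front mark px [208.20431616 236.68236027] nutjar px [194.21706285 237.00884883]
nut_jar 0.79 [231. 242.] [ 0.678 -0.155  0.118]
jar_mark 0.7 [228. 238.] [ 0.662 -0.159  0.119]
top front mark px [251.15184676 308.89593768] nutjar px [230.19096849 314.57582019]
nut_jar 0.72 [204. 323.] [ 0.528 -0.109  0.522]
nut_jar 0.49 [199. 378.] [ 0.623 -0.321  0.111]
jar_mark 0.87 [203. 322.] [ 0.599 -0.142  0.178]
wrist front mark px [  8.65195925 219.63442568] nutjar px [ 42.36641867 200.21498217]
nut_jar 0.93 [138. 224.] [ 0.597 -0.129  0.098]
jar_mark 0.72 [133. 228.] [ 0.591 -0.134  0.041]
jar_mark 0.71 [136. 226.] [ 0.595 -0.131  0.074]
14.6 [ 0.67255188 -0.09253818  0.18582766] [ 3.99798281  3.63353536 -0.43029973] 0.02214318609297933 0.08503565382196857 32.07931478780898
```

View pics/wrist7.png

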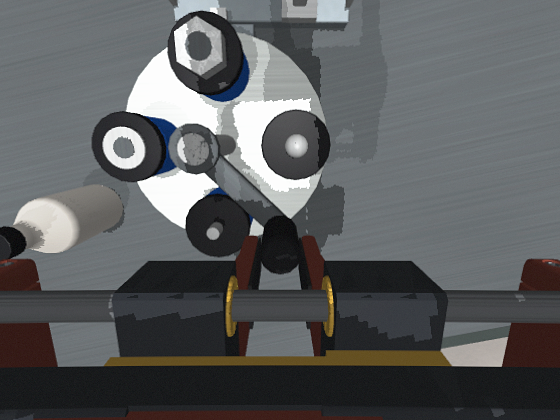

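View pics/scene7.png

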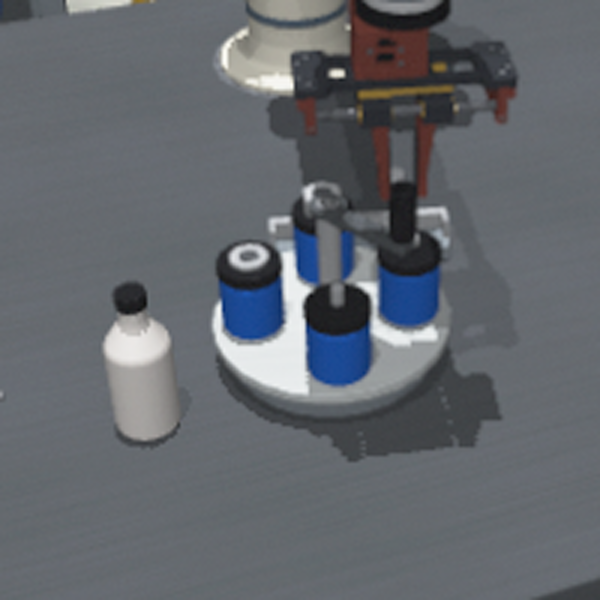

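View pics/top7.png

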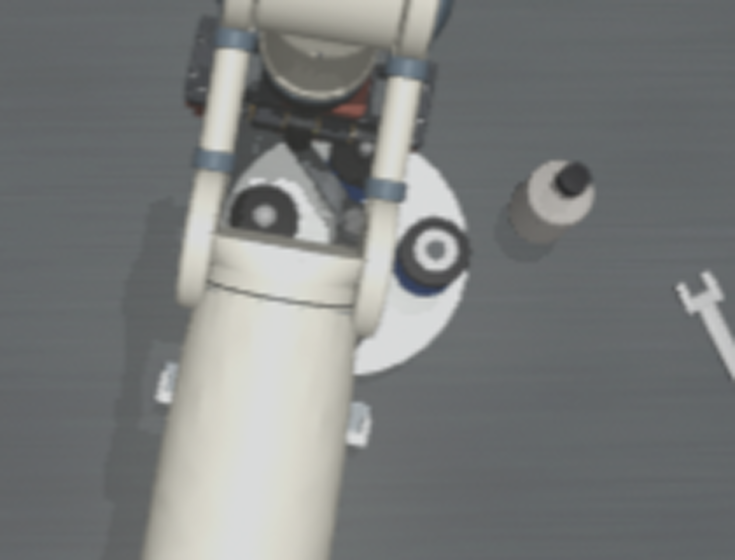

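Run:
```python
from h import *
C=np.array([.6005,-.1377])
d=shot('wrist'); s=shot('scene')
cv2.imwrite('pics/w8.png',cv2.resize(d['pixels'][0:130,130:360,::-1],None,fx=3.4,fy=3.4,interpolation=cv2.INTER_CUBIC))
for rc,z in [((46,201),.134),((148,122),.119),((146,296),.13)]:
    p=atz(d,rc,z); v=p[:2]-C; print(p,np.hypot(*v),np.degrees(np.arctan2(v[1],v[0])))
w=cloud(d); z=w[...,2]; m=(z>.11)&(z<.142)&(w[...,0]<.56); p=w[m]; c,r=cv2.minEnclosingCircle(p[:,:2].astype(np.float32)); v=np.array(c)-C; print(m.sum(),c,r,np.hypot(*v),np.degrees(np.arctan2(v[1],v[0])))
f=np.array([-.9748,.2231]);g=np.array([.2231,.9748])
print(proj(s,[*(C+.148*f+.08*g),.105]),proj(d,[*(C+.148*f+.08*g),.06]),proj(d,[*(C+.135*f),.045]))
r,c=proj(s,[*(C+.148*f+.08*g),.1]).astype(int); cv2.imwrite('pics/s8.png',cv2.resize(s['pixels'][r-40:r+40,c-50:c+50,::-1],None,fx=7,fy=7,interpolation=cv2.INTER_CUBIC))
```

```text
[ 0.52986035 -0.12110486  0.134     ] 0.0725627936647629 166.77943224946526
[ 0.58658203 -0.21394809  0.119     ] 0.0775079456956443 -100.34461658384242
[ 0.61813981 -0.06621388  0.13      ] 0.07363034999797748 76.13869094378619
5016 (0.539280891418457, -0.16016417741775513) 0.06901221722364426 0.06521057063525156 -159.8495318829871
[187.39551395 261.29782974] [-20.45244382 300.98140773] [  2.85400745 219.34797888]
```

View pics/w8.png

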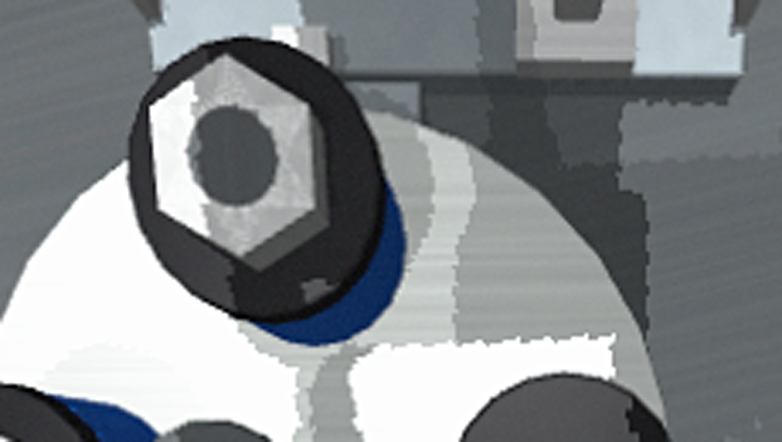

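View pics/s8.png

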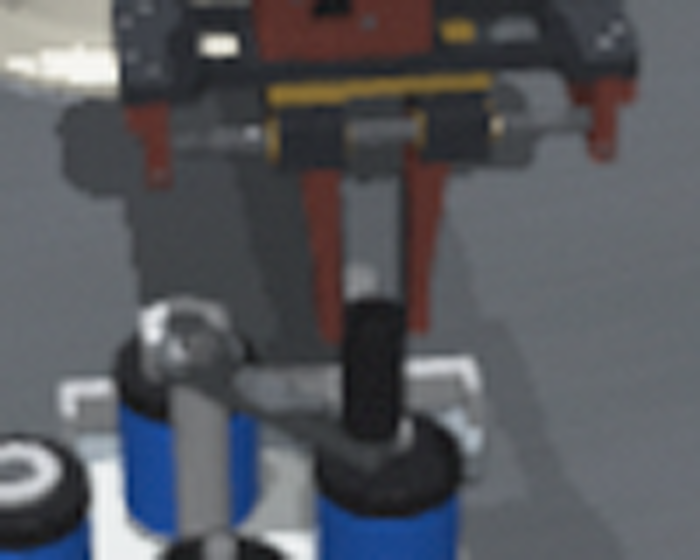

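```bash
python3 -m handwheel '{"delta_rot":[[0,0,0],[0,0,0],[0,0,0]],"linear":[[0,0,0],[0,0,0],[0,0,0]],"fingers":[0,0,0]}' 25; python3 -c "
from h import *
print(read_state()['qd']); print(hand_in())"
```

```text
t: 15.0
tool_pos: [0.6726, -0.0925, 0.1858]
orientation: [3.141, -0.0, 2.917]
ft_force: [4.9, 4.1, -0.6]
width: 0.0227
[-0.00034729 -0.00065849 -0.0004675  -0.00033599  0.00229357  0.00166107]
the job is handed in; nothing more can be done
None
```

I drew the stop slide fully aside and turned the carousel until the nut jar faces front. I handed the job in at t = 15.0 s with the gripper still closed on the crank knob. No verdict was reported.

- **Slide:** I pulled it until it hit its end stop, where the push force rose to about 17 N. The fin measured 80 mm along the track there. Later pictures still show the slide at that end of the track.
- **Carousel:** I turned it about 108° counter-clockwise. The knob ended at 32.1° about the axis, with a target of 32.1°.
- **Nut jar position:** In the wrist picture the nut sits at 166.8°, against 167.1° for the stand's front. The tab shows where it should be, in line with the arrow, though the jar partly hides it.
- **Hold:** The gripper is set to 25 N, the opening reads 22 to 23 mm on the 25 mm knob, and the arm is at rest. The wrist force is about 6 N.
- **Bystanders:** The path kept clear of the bin, wrench and bottle. The bottle looks unmoved in the later pictures; I did not measure the bin or wrench again.

**Disagreements:**
- Front angles worked out from the two side lids came to 166.1° and 169.7°, within about 2.6° of the target and inside the 6.5° tolerance.
- In the last scene and top pictures the network reported the nut jar in the wrong places, because the arm and other jars hid it. I relied on the wrist picture there instead.

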